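Seat a polarimeter cell in its V-trough

ROBOT

A 6-joint arm with a two-finger parallel gripper is mounted at the origin on the work surface. World frame = base frame: x ahead of the robot, y to its left, z up, the work surface at z = 0. Lengths are in m, angles in rad, forces in N, time in s.
With the tool pointing down it reaches from about 0.375 to 0.975 m from the base axis. Payload 3.8 kg.
Tool frame: the origin (TCP) lies at the very end of the fingers, on their centre line; the grasp point (between the pads) lies bot.grip_depth behind it (bot.grip_depth is the distance from the TCP to the grasp point, in m); z points along the fingers, y is the direction in which the jaws open and shut (so a half turn about z gives the same grasp; the last joint's range is limited). The gripper opens to 85 mm and grips with 20 to 120 N. Pads are 22 mm wide; open, the fingers measure 114 mm over their backs; the gripper's body (76 mm by 85 mm) begins 54 mm behind the grasp point. The pads swing forward as they close: fully open they stand 13 mm farther back than shut.
Start: joints at [-1.221, 0.264, 1.604, -0, 1.274, -0.037], TCP at [0.255, -0.625, 0.231] pointing down, gripper open.
Joint ranges: [-2.63, 2.63], [-0.94, 2.18], [0.31, 2.57], [-1.31, 4.45], [0, 2.66], [-2.55, 2.55]. Speed limits (rad/s): [2.57, 2.57, 3.14, 3.14, 3.14, 3.14].

INTERFACE

Orientations are given as [roll, pitch, yaw] about the fixed x, y, z axes, in that order (R = Rz(yaw) Ry(pitch) Rx(roll)).
In Python, from workcell import bot, vision, close_job gives the robot as it stands. The module is installed in compiled form; this text tells all that it offers.
- The arm moves only by the tool apply_moves, never from a script. Its argument "rows" is a list of rows, each an object with "offset": the shift along the world's x, y, z in m, a list of three; "roll": the turn about the world's z in degrees. A call has 1 to 5 rows; each row is the pose to reach, as a shift and turn from the pose commanded when the call began; what a row does not reach only later rows make up. A row lasts 1/8 s, in which the tool goes at most 62.5 mm and 10.7 degrees, less where a joint would pass 70% of its speed; a pose out of reach is approached as far as the arm can. A call with a gripper value outside its range is refused whole. "hand" is the gripper's target within -1 to 1 (shut at 1, half-way at 0, fully open at -1), set as the call begins (left out, the last holds). The fingers move at their own pace and stop on an object; the grip force is fixed at half the most. Time passes only in rows, so rows that repeat a pose let the fingers close. It gives the time, the measured TCP pose, the force and the opening at its end, in the units of the state.
- bot.get_obs(): the state, without advancing time (a new reading comes with each control period).
- vision.read_camera(name): name is "side" or "top" or "wrist"; returns (picture, depth): 384x512x3 uint8, red, green, blue; 384x512 float32, m along the optical axis (not along the pixel's ray), 0 where there is no reading.
- vision.camera_params(name): a dict with "fx", "fy", "cx", "cy" (pixels), "eye" and "rotation" of the camera in the world. Camera axes: x right, y down, z forward; pixel columns grow to the right and rows downward; lengths in m; the calibration is good to about 2 mm. A picture is of the moment at which its call begins: read the wrist's pose just before it. camera_params takes no time and is no camera call; for the wrist camera it gives the pose at the moment of the call.
- close_job(): hands the job in, once; it reports no verdict.
The state is a dict: "clock": time; "joints": joint angles; "qd": joint speeds; "tau": joint torques, N m; "tcp_pos": TCP position; "tool_rot": TCP orientation; "ft_force": force on the tool from outside, world axes, zero at the start; "ft_torque": the same for the moment, N m; "opening": finger opening in m.
Only numpy, scipy, OpenCV 4.12 (cv2) and the standard library are available. Lean on these libraries where they do the work, as an engineer would, in place of code of your own. Each camera call takes 0.05 s, during which the arm holds its last target.

TASK

Take the clear-glass polarimeter cell with the steel caps from the rack, lay it in the V-shaped trough of the open sample chamber, and push it gently along the trough, in under the hood, until you feel it come up against the rubber stop inside; keep it pressed lightly there for half a second and leave it bearing on the stop. Its end windows are strained by force: never press it on the stop with more than 12 N. Then slide the chamber lid fully shut, leaving the amber cell in the rack and the other things on the bench where they are.

Things in the scene. Friction and masses are not known exactly. Their poses are not given: they have to be found in the camera images.
- cell_mid (a point): Mid-axis of the cell to be measured: a cylinder of clear glass with a knurled steel cap at each end, both ends alike, 210 to 340 g. 120 mm long in all; caps 36 mm in diameter and 20 mm long, the glass between them 34 mm in diameter, 80 mm long. Its y axis runs along the cell. It starts lying level in one of the rack's two places.
- amber_cell_mid (a point): The same point of a second cell of the same shape and size, amber glass with brass caps, in the other place of the rack. To be left alone.
- rack: Blue plastic cell rack, fixed, 160 x 116 mm; origin on the bench under its middle. It carries two cells along its y axis, 38 mm either side of the origin in its x, axes 55 mm above the bench, held under the caps only by two notched cheeks; under the glass 86 mm are free between the cheeks, down to the base plate, 12 mm above the bench.
- polarimeter: Light grey bench polarimeter, fixed; origin on the bench under the middle of the chamber opening, x away from the robot, y towards the detector end. Spans x -120 to 85, y -300 to 235 mm. Chamber open at the top: x -55 to 55, y -95 to 95 mm, rim 130 mm, floor 58 mm up. Lamp housing at y below -95, 130 mm high, the lid parked on it; console at x below -70, under 105 mm high.
- trough (a point): Point on the axis of a cell lying in the trough (105 mm above the bench), at the middle of the chamber; axes as the polarimeter's. The steel trough runs along y at the middle of the chamber from y = -85 mm to under the hood: a 90 degree V, 27 mm wide inside, 31 mm outside, upper edges 93 mm above the bench. A cell in it slides against 1 to 5 N of friction, and stays where it is left.
- hood_mouth (a point): Middle of the mouth of the hood that covers the detector end, on the trough's axis, 95 mm along y from point trough; axes as the polarimeter's. The mouth is 44 mm wide and reaches 22 mm above this point; the hood's top is 150 mm above the bench.
- stop: Seat of the stop inside the hood; origin on the trough's axis, 40 mm inside the mouth, axes as the polarimeter's. The stop itself is a rubber-faced ring screwed in or out on it: its face lies anywhere from 12 mm before to 12 mm behind this origin along y, out of sight and not measured, so it must be felt. A cell that is home shows 68 to 92 mm of its length. The rubber gives about 1 mm for every 6 N.
- lid_grip (a point): Middle of the grip of the sliding lid: a grey upright bar 90 mm long in the polarimeter's x, 14 mm thick in its y, 26 mm high (its foot 136 mm, its top 163 mm above the bench). It stands on the middle of the lid, a dark plate 132 x 196 mm, 6 mm thick.
- lid (a joint): How far the lid is open, in m: 0 is fully shut, at the end of its travel (the grip 3 mm to -y of the chamber's middle); open, 0.18 to 0.195, it lies on the lamp housing. It shuts towards the polarimeter's +y with 1.5 to 3 N of friction and stays where it is left.
Things that resemble listed ones, but are neither listed nor needed, are in the scene too. Leave any blue look-alike of the part that bears cell_mid alone.

How it is judged:
On the way, in this order (a step that is already met when the one before it is completed fails the run):
1. the cell lies in the trough, short of the stop (x of cell_mid in the frame of polarimeter between -0.004 and 0.004 m and z of cell_mid in the frame of polarimeter between 0.102 and 0.108 m and angle between the y axis of cell_mid and the y axis of polarimeter, either way round below 0.06 rad and y of cell_mid in the frame of polarimeter between -0.05 and 0.055 m), for 0.2 s.
2. the cell, lying in the trough, is kept pressed on the stop with more than 1 N (x of cell_mid in the frame of polarimeter between -0.004 and 0.004 m and z of cell_mid in the frame of polarimeter between 0.102 and 0.108 m and angle between the y axis of cell_mid and the y axis of polarimeter, either way round below 0.06 rad and contact force between cell and stop above 1 N), for 0.3 s.
3. the lid is shut (value of joint lid below 0.006 m), for 0.1 s.
At the end, for the whole second after the job is handed in: The cell lies at rest in the trough (axis within 4 mm sideways, 3 mm in height and 0.06 rad of the trough's), bearing on the stop (over 0.1 N), and the lid is shut to within 6 mm (x of cell_mid in the frame of polarimeter between -0.004 and 0.004 m and z of cell_mid in the frame of polarimeter between 0.102 and 0.108 m and angle between the y axis of cell_mid and the y axis of polarimeter, either way round below 0.06 rad and contact force between cell and stop above 0.1 N and value of joint lid below 0.006 m and linear speed of cell below 0.01 m/s); the robot touches nothing.
It fails at once if the cell is pressed on the stop with more than 12 N (contact force between cell and stop above 12 N).
It fails at once if the amber cell is moved by more than 15 mm (distance of amber_cell_mid from where it was at the start of the episode above 0.015 m).
It fails at once if a thing on the bench is moved by more than 30 mm (distance of any of glove_box, wrench_red, wrench_blue, pen, tape_dispenser, reagent_bottle, beaker from where it was at the start of the episode above 0.03 m).
It also fails if it takes over 72 s, if anything falls off the work surface, if the arm or the gripper's body presses on something with over 40 N, if the wrist force passes 120 N, or if a joint passes its speed limit or range.

## Working session

There is one attempt and no reset: what is moved stays moved. The work goes in short steps, Python scripts to look and compute and a tool call to move; the robot and the scene stay as the last step left them, time stands still between calls to the robot, and variables do not carry over. Pictures are saved under pics/ and viewed, and the job is handed in when it is done.

Besides the shell and the picture viewer there is one more tool, called as name([rows], argument=value, ...), one row to a line, values as JSON. apply_moves: Moves the arm, as the interface text tells. Its arguments: {"type":"object","properties":{"rows":{"type":"array","items":{"type":"object","properties":{"offset":{"type":"array","items":{"type":"number"}},"roll":{"type":"number"}}}},"hand":{"type":"number"}},"required":["rows"]}

```bash
mkdir -p pics; cat > h.py <<'E'
import numpy as np, cv2, json
from workcell import bot, vision, close_job
def snap(n,tag):
    p=vision.camera_params(n); im,d=vision.read_camera(n)
    cv2.imwrite(f'pics/{tag}.png',im[:,:,::-1]); np.savez(f'pics/{tag}.npz',im=im,d=d,eye=p['eye'],R=p['rotation'],k=[p['fx'],p['fy'],p['cx'],p['cy']])
def load(tag):
    return np.load(f'pics/{tag}.npz')
def cloud(z):
    d=z['d'];fx,fy,cx,cy=z['k'];v,u=np.mgrid[:384,:512]
    c=np.stack([(u-cx)/fx*d,(v-cy)/fy*d,d],-1)
    return c@np.array(z['R']).T+z['eye']
E
python3 - <<'E'
from h import *
o=bot.get_obs(); print(o, bot.grip_depth)
for n in ['side','top','wrist']:
    snap(n,n+'0'); z=load(n+'0'); print(n,z['eye'],z['R'].round(3).tolist(),z['k'])
E
```

```text
{'clock': 0.0, 'joints': array([-1.22087487e+00,  2.64803032e-01,  1.60538267e+00, -1.28198837e-06,
        1.27367887e+00, -3.69054562e-02]), 'qd': array([-5.28315458e-05,  9.98040919e-04, -5.72674527e-04,  1.60434709e-03,
        3.97108285e-04, -1.21922937e-03]), 'tau': array([ 9.71329755e-04, -5.15108585e+01, -3.67315257e+01,  6.70788864e-06,
        1.31217009e-02,  2.18337868e-05]), 'tcp_pos': array([ 0.25438923, -0.62444159,  0.22992372]), 'tool_rot': array([-3.13932223e+00, -8.26031244e-05,  3.86827200e-01]), 'ft_force': array([-0.09201296, -0.37540738, -0.12967552]), 'ft_torque': array([ 0.0237116 , -0.02027878, -0.04025486]), 'opening': 0.08551492873956504} 0.0187
side [-0.03180031  0.7369016   0.79292146] [-2.163, 0.004, -2.624] [372.00901309 372.00901309 254.06674657 198.72997774]
top [ 0.33398373 -0.09229091  1.28190423] [-3.014, -0.03, -1.587] [457.21589815 457.21589815 251.54398144 187.62778568]
wrist [ 0.3149282  -0.6009411   0.37227417] [2.879, 0.002, -1.184] [278.74043277 278.74043277 254.30727583 189.58915933]
```

```bash
sed -i "s/R=p\['rotation'\]/R=RR.from_euler('xyz',p['rotation']).as_matrix() if np.size(p['rotation'])==3 else p['rotation']/; 1a from scipy.spatial.transform import Rotation as RR" h.py
python3 - <<'E'
from h import *
for n in ['side','top','wrist']:
    z=dict(load(n+'0')); z['R']=RR.from_euler('xyz',z['R']).as_matrix(); np.savez(f'pics/{n}0.npz',**z); P=cloud(z); print(n,np.percentile(P[z['d']>0][:,2],[1,20,50,90,99]))
E
```

```text
side [-0.75235352 -0.04960484  0.00447052  0.37194472  0.68294242]
top [-0.75745193 -0.00199817  0.00194894  0.17973784  0.792341  ]
wrist [-0.00204487 -0.00070452  0.00038739  0.31231426  0.33023927]
```

View pics/top0.png

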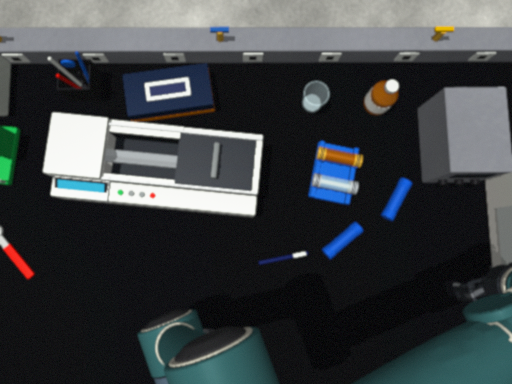

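View pics/side0.png

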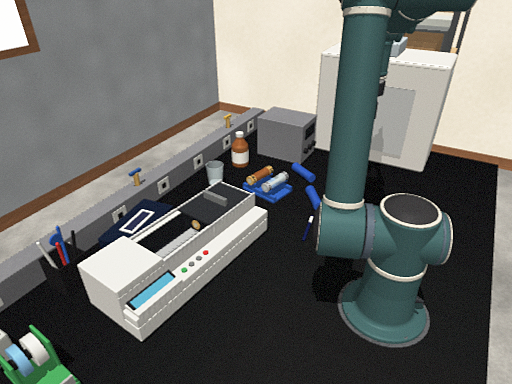

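View pics/wrist0.png

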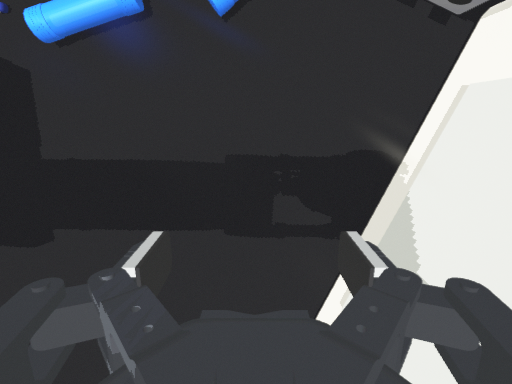

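The top view shows the rack at about (335,172). Candidates for the cell:
- clear cell with grey caps at (335,184), which matches the description
- amber cell at (340,156)
- blue cylinders at (343,240) and (397,199), which are look-alikes

The polarimeter is at (155,163), with its hood at left (80,145) and the lid grip at (215,160). Next come measurements and a close crop.

```bash
python3 - <<'E'
from h import *
z=load('top0'); P=cloud(z); im=z['im']
for u,v in [(316,181),(335,184),(355,187),(320,153),(340,156),(360,160),(215,160),(212,175),(218,145),(80,145),(140,157),(90,160),(165,163),(110,157),(250,165),(150,195),(343,240)]: print((u,v),P[v,u].round(4))
c=cv2.resize(im[130:215,295:380],None,fx=7,fy=7,interpolation=cv2.INTER_CUBIC)
c2=cv2.resize(im[105:220,40:270],None,fx=3.4,fy=3.4,interpolation=cv2.INTER_CUBIC)
cv2.imwrite('pics/c1.png',c[:,:,::-1]);cv2.imwrite('pics/c2.png',c2[:,:,::-1])
E
```

```text
(316, 181) [ 0.5049 -0.3048  0.0724]
(335, 184) [ 0.4964 -0.3561  0.071 ]
(355, 187) [ 0.4871 -0.409   0.0747]
(320, 153) [ 0.5818 -0.3188  0.07  ]
(340, 156) [ 0.573  -0.3731  0.0697]
(360, 160) [ 0.5606 -0.4261  0.0742]
(215, 160) [ 0.5482 -0.0388  0.1613]
(212, 175) [ 0.5108 -0.0311  0.1597]
(218, 145) [ 0.5863 -0.0465  0.1605]
(80, 145) [0.5923 0.2986 0.1488]
(140, 157) [0.5735 0.1633 0.0822]
(90, 160) [0.5542 0.2733 0.1471]
(165, 163) [0.5567 0.0973 0.0816]
(110, 157) [0.5738 0.2414 0.0845]
(250, 165) [ 0.5388 -0.1263  0.1379]
(150, 195) [0.4707 0.134  0.0915]
(343, 240) [ 0.3468 -0.3793  0.0372]
```

View pics/c1.png

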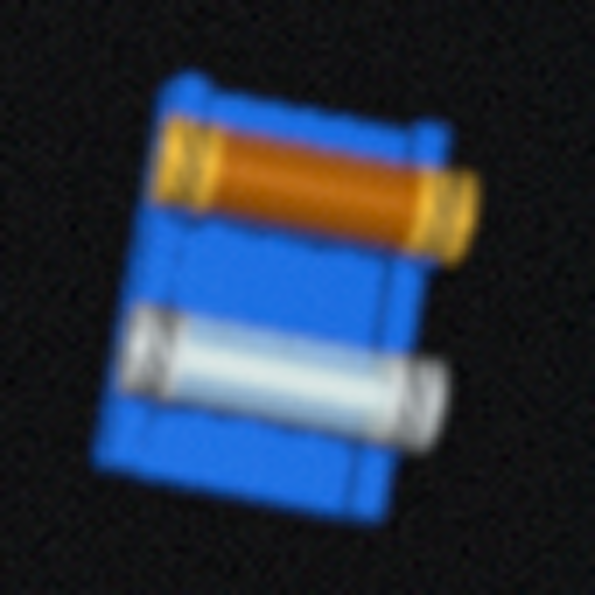

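View pics/c2.png

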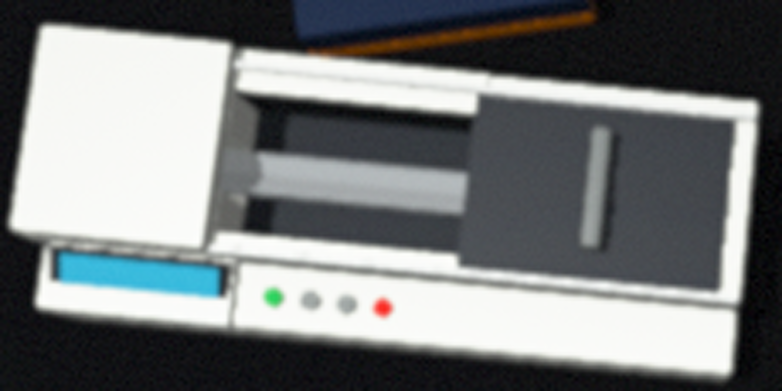

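The crop confirms it: clear glass with grey knurled caps is nearer the robot (crop 290,380), amber with brass is farther. Next I move the wrist camera over the rack.

apply_moves([
  {"offset": [0.0,0.0,0.05],"roll": 10},
  {"offset": [0.05,0.04,0.1],"roll": 20},
  {"offset": [0.1,0.08,0.1],"roll": 30},
  {"offset": [0.15,0.12,0.1],"roll": 40},
  {"offset": [0.2,0.16,0.1],"roll": 50},
], hand=-1)

```text
clock: 0.78
tcp_pos: [0.4402, -0.4764, 0.3314]
tool_rot: [3.141, 0.0, 1.265]
ft_force: [-0.0, -0.4, -0.5]
opening: 0.0856
```

apply_moves([
  {"offset": [0.04,0.04,0.0],"roll": 8.0},
  {"offset": [0.04,0.06,0.0],"roll": 8.0},
  {"offset": [0.04,0.06,0.0],"roll": 8.0},
  {"offset": [0.04,0.06,0.0],"roll": 8.0},
])

```text
clock: 1.27
tcp_pos: [0.478, -0.4186, 0.3312]
tool_rot: [-3.141, 0.001, 1.397]
ft_force: [0.3, -0.5, -0.4]
opening: 0.0854
```

```bash
python3 - <<'E'
from h import *
print(bot.get_obs())
snap('wrist','w1')
E
```

```text
{'clock': 1.275, 'joints': array([-7.58025043e-01,  1.45537465e-01,  1.56370418e+00, -8.32125712e-04,
        1.43210498e+00, -5.84509544e-01]), 'qd': array([-0.01354201,  0.00626183, -0.00557408,  0.00176092,  0.00083823,
       -0.00192505]), 'tau': array([ 8.03224929e-01, -4.64393234e+01, -3.79722083e+01,  5.54880558e-02,
        2.29911553e-02,  4.75065492e-03]), 'tcp_pos': array([ 0.47800255, -0.41863104,  0.33116314]), 'tool_rot': array([-3.14134303e+00,  8.23068256e-04,  1.39739587e+00]), 'ft_force': array([ 0.30764224, -0.47872507, -0.37672294]), 'ft_torque': array([-0.01890628, -0.01730744,  0.01450688]), 'opening': 0.08536461659861448}
```

View pics/w1.png

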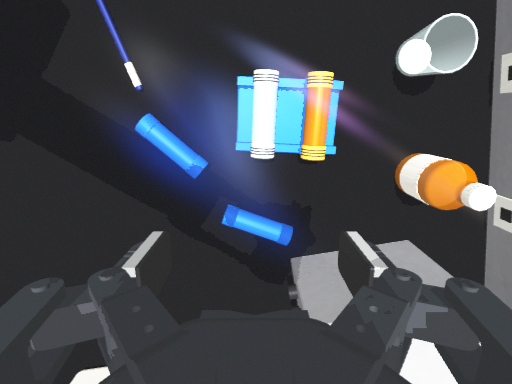

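The wrist view shows the clear cell from (266,70) to (262,157), with the amber one to its right at (317,115). The blue cylinders lie away from the rack. Next I measure the cell and the polarimeter.

```bash
cat > cellfit.py <<'E'
from h import *
def fit(tag,guess,rad=0.09,zr=(0.058,0.09)):
    z=load(tag); P=cloud(z); im=z['im'].astype(int)
    sat=im.max(-1)-im.min(-1)
    m=(z['d']>0)&(P[...,2]>zr[0])&(P[...,2]<zr[1])&(np.hypot(P[...,0]-guess[0],P[...,1]-guess[1])<rad)
    m&=(sat<60)&(im.max(-1)>60)
    n,l,s,c=cv2.connectedComponentsWithStats(m.astype(np.uint8)); k=1+np.argmax(s[1:,4])
    Q=P[l==k]; 
    (cx,cy),(w,h),a=cv2.minAreaRect((Q[:,:2]*1000).astype(np.float32))
    mu=Q[:,:2].mean(0); u,sv,vt=np.linalg.svd(Q[:,:2]-mu); d=vt[0]*np.sign(vt[0,1])
    t=(Q[:,:2]-mu)@d; sgrid=(Q[:,:2]-mu)@np.array([-d[1],d[0]])
    ends=np.percentile(t,[0.5,99.5])
    # ridge: highest
    top=np.percentile(Q[:,2],[50,95,99.5])
    mid=mu+d*ends.mean()
    print(tag,'n',len(Q),'mid',mid.round(4),'rect',round(cx,1),round(cy,1),round(w,1),round(h,1),'yaw',np.degrees(np.arctan2(-d[0],d[1])).round(2),'len',np.ptp(ends).round(4),'wid',np.percentile(sgrid,[1,99]).round(4),'z',top.round(4))
    return z,P
E
python3 - <<'E'
from cellfit import *
fit('w1',(0.496,-0.357)); fit('top0',(0.496,-0.357))
z=load('w1');P=cloud(z)
for u,v in [(266,72),(263,114),(262,155),(240,115),(240,80),(238,152),(337,152),(340,83),(318,75),(313,155)]: print((u,v),P[v,u].round(4))
# rack blue region
im=z['im'].astype(int); m=(im[...,2]>im[...,0]+60)&(P[...,2]>0.03)&(np.hypot(P[...,0]-.53,P[...,1]+.36)<.15)
Q=P[m]; print('rack cheeks',cv2.minAreaRect((Q[:,:2]*1000).astype(np.float32)),np.percentile(Q[:,2],[5,50,95]))
E
```

```text
w1 n 2025 mid [ 0.502  -0.3575] rect 502.4 -358.1 119.8 34.6 yaw -12.32 len 0.1184 wid [-0.0165  0.0159] z [0.0696 0.0725 0.0735]
top0 n 439 mid [ 0.4974 -0.3562] rect 499.0 -356.7 119.9 35.6 yaw -12.3 len 0.1192 wid [-0.0179  0.0135] z [0.0697 0.0751 0.0774]
(266, 72) [ 0.5138 -0.3033  0.0721]
(263, 114) [ 0.5009 -0.3561  0.0722]
(262, 155) [ 0.4901 -0.4122  0.0717]
(240, 115) [ 0.4662 -0.3515  0.0123]
(240, 80) [ 0.4763 -0.3014  0.024 ]
(238, 152) [ 0.451  -0.4103  0.0006]
(337, 152) [ 6.163e-01 -4.393e-01  3.000e-04]
(340, 83) [ 0.6239 -0.3318  0.0261]
(318, 75) [ 0.5822 -0.3189  0.0711]
(313, 155) [ 0.563  -0.4252  0.0699]
rack cheeks ((497.698486328125, -362.81402587890625), (122.34000396728516, 211.26290893554688), 88.17485046386719) [0.0328975  0.05951079 0.47329242]
```

apply_moves([
  {"offset": [0.01,0.06,0.02],"roll": -2},
  {"offset": [0.03,0.12,0.03],"roll": -2},
  {"offset": [0.04,0.18,0.03],"roll": -2},
  {"offset": [0.05,0.24,0.03],"roll": -2},
  {"offset": [0.06,0.3,0.03],"roll": -2},
])

```text
clock: 1.95
tcp_pos: [0.5389, -0.1175, 0.3614]
tool_rot: [3.141, 0.0, 1.361]
ft_force: [0.7, 0.2, -0.4]
opening: 0.0853
```

apply_moves([
  {"offset": [0.01,0.06,0.0],"roll": 0},
  {"offset": [0.02,0.11,0.0],"roll": 0},
  {"offset": [0.02,0.11,0.0],"roll": 0},
  {"offset": [0.02,0.11,0.0],"roll": 0},
])

```text
clock: 2.45
tcp_pos: [0.559, -0.009, 0.3611]
tool_rot: [-3.142, 0.001, 1.363]
ft_force: [0.8, -0.2, 0.4]
opening: 0.0853
```

```bash
python3 - <<'E'
from h import *
o=bot.get_obs();print(o['tcp_pos'],o['tool_rot'],o['joints'],abs(o['qd']).max())
snap('wrist','w2')
E
```

```text
[ 0.55899531 -0.00903994  0.36108065] [-3.14156556e+00  9.91622557e-04  1.36304084e+00] [-6.01153483e-02 -9.64039820e-03  1.67524846e+00 -9.81240646e-04
  1.47615731e+00  1.47732957e-01] 0.020365678952417903
```

View pics/w2.png

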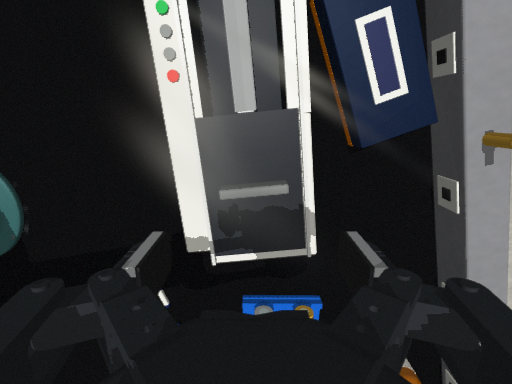

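The view shows the lid (200-300, 110-255) with the grip at (254,190) and the trough at (240,55). The hood is above the frame, so I move on 0.1 m.

apply_moves([
  {"offset": [0.01,0.06,0.0],"roll": -5},
  {"offset": [0.02,0.11,0.0],"roll": -5},
  {"offset": [0.02,0.11,0.0],"roll": -5},
  {"offset": [0.02,0.11,0.0],"roll": -5},
])

```text
clock: 3.0
tcp_pos: [0.5791, 0.1006, 0.361]
tool_rot: [-3.142, 0.001, 1.275]
ft_force: [0.1, 0.1, 0.3]
opening: 0.0857
```

```bash
python3 - <<'E'
from h import *
o=bot.get_obs();print(o['tcp_pos'],o['tool_rot'],o['joints'],abs(o['qd']).max())
snap('wrist','w3')
E
```

```text
[0.57908464 0.10062572 0.36097401] [-3.14150735e+00  1.05023180e-03  1.27538952e+00] [ 1.30217667e-01  4.66185361e-02  1.61823395e+00 -9.25356015e-04
  1.47725153e+00  4.25711186e-01] 0.01219496397265773
```

View pics/w3.png

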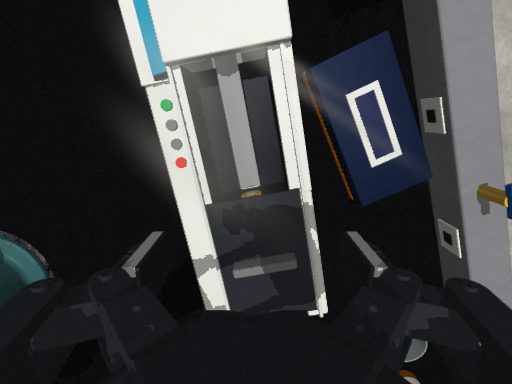

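```bash
cat > pol.py <<'E'
from h import *
def line(Q):
    v=cv2.fitLine((Q[:,:2]*1000).astype(np.float32),cv2.DIST_HUBER,0,.01,.01).ravel(); d=v[:2]*np.sign(v[1]); return d,v[2:]/1000
E
python3 - <<'E'
from pol import *
for t in ['w2','w3','top0']:
    z=load(t);P=cloud(z);ok=z['d']>0
    # trough: 0.072<z<0.1 near axis
    ax=np.array([0.22,0.975]);ax/=np.linalg.norm(ax);c0=np.array([0.563,0.12]);n=np.array([ax[1],-ax[0]])
    s=(P[...,:2]-c0)@n; tt=(P[...,:2]-c0)@ax
    m=ok&(P[...,2]>.074)&(P[...,2]<.1)&(abs(s)<.03)&(abs(tt)<.14)
    for it in range(2):
        Q=P[m]; d,p=line(Q); print(t,'trough yaw',np.degrees(np.arctan2(-d[0],d[1])).round(2),'x at y=.13',(p+d*(0.13-p[1])/d[1]).round(4),'n',m.sum(),'z',np.percentile(Q[:,2],[1,50,99]).round(4))
        # edges per-bin
        n=np.array([d[1],-d[0]]); s=(P[...,:2]-p)@n; tt=(P[...,:2]-p)@d
        e=[]
        for a in np.arange(-.1,.12,.01):
            k=m&(tt>a)&(tt<=a+.01)
            if k.sum()>8: e.append((round(a,2),*(np.percentile(s[k],[2,98])*1000).round(1)))
        print(e) if it else None
    # hood front
    m=ok&(P[...,2]>.143)&(P[...,2]<.156)&(tt>.04)&(abs(s)<.06)
    if m.sum()>50:
        print('hood z',np.median(P[m][:,2]))
        fr=[]
        for a in np.arange(-.045,.045,.01):
            k=m&(s>a)&(s<=a+.01)
            if k.sum()>4:
                i=np.argsort(tt[k])[:3]; fr.append(P[k][i].mean(0))
        fr=np.array(fr); print('hood front pts',fr[[0,len(fr)//2,-1]].round(4)); f=np.polyfit(fr[:,0],fr[:,1],1); print('hood edge yaw',np.degrees(np.arctan(f[0])), 'tt of front',((fr[:,:2]-p)@d).round(4))
    # grip
    m=ok&(P[...,2]>.15)&(P[...,2]<.17)&(tt<-.05)&(abs(s)<.06)&(tt>-.3)
    Q=P[m]; print('grip',len(Q),cv2.minAreaRect((Q[:,:2]*1000).astype(np.float32)),np.median(Q[:,2]))
    # rim
    m=ok&(P[...,2]>.125)&(P[...,2]<.134)&(tt>-.1)&(tt<.05)&(abs(s)<.09)
    for lo,hi in((-.09,0),(0,.09)):
        k=m&(s>lo)&(s<hi)
        if k.sum()>20: print('rim s',np.percentile(s[k],[1,50,99]).round(4))
E
```

```text
w2 trough yaw -6.18 x at y=.13 [0.568 0.13 ] n 2542 z [0.0788 0.0869 0.0935]
w2 trough yaw -6.18 x at y=.13 [0.568 0.13 ] n 2542 z [0.0788 0.0869 0.0935]
[(np.float64(-0.08), np.float64(-13.8), np.float64(14.8)), (np.float64(-0.07), np.float64(-14.5), np.float64(14.8)), (np.float64(-0.06), np.float64(-14.2), np.float64(14.7)), (np.float64(-0.05), np.float64(-14.3), np.float64(15.2)), (np.float64(-0.04), np.float64(-14.2), np.float64(15.0)), (np.float64(-0.03), np.float64(-14.4), np.float64(14.7)), (np.float64(-0.02), np.float64(-14.3), np.float64(15.2)), (np.float64(-0.01), np.float64(-14.3), np.float64(15.2)), (np.float64(-0.0), np.float64(-14.1), np.float64(14.9)), (np.float64(0.01), np.float64(-14.2), np.float64(15.0)), (np.float64(0.02), np.float64(-14.0), np.float64(15.3)), (np.float64(0.03), np.float64(-14.1), np.float64(15.4)), (np.float64(0.04), np.float64(-13.9), np.float64(15.1)), (np.float64(0.05), np.float64(-14.1), np.float64(15.1)), (np.float64(0.06), np.float64(-14.1), np.float64(15.5))]
grip 845 ((551.9620361328125, -38.026458740234375), (14.468271255493164, 89.671470
[... 2857 characters left out ...]
np.float64(0.05), np.float64(-17.4), np.float64(12.1)), (np.float64(0.06), np.float64(-16.2), np.float64(11.5)), (np.float64(0.07), np.float64(-17.1), np.float64(36.9)), (np.float64(0.08), np.float64(-17.3), np.float64(34.3)), (np.float64(0.09), np.float64(-16.4), np.float64(19.4))]
hood z 0.1492068398939933
hood front pts [[0.5409 0.2453 0.1488]
 [0.5805 0.2413 0.1458]
 [0.622  0.237  0.1472]]
hood edge yaw -6.0755613051095025 tt of front [0.0777 0.0792 0.0787 0.0781 0.0786 0.0792 0.0801 0.0789 0.0793]
grip 206 ((549.5723266601562, -38.094146728515625), (13.985912322998047, 90.04118347167969), 83.82230377197266) 0.1615611216250885
rim s [-0.0718 -0.0616 -0.0559]
rim s [0.0526 0.0652 0.0834]
```

apply_moves([
  {"offset": [-0.01,-0.06,0.0],"roll": 1},
  {"offset": [-0.02,-0.12,0.0],"roll": 2},
  {"offset": [-0.03,-0.18,0.0],"roll": 3},
  {"offset": [-0.04,-0.24,0.0],"roll": 4},
  {"offset": [-0.05,-0.3,-0.01],"roll": 4.5},
], hand=-0.3)

```text
clock: 3.68
tcp_pos: [0.5279, -0.2015, 0.3525]
tool_rot: [3.139, 0.001, 1.353]
ft_force: [0.9, -0.0, 0.1]
opening: 0.0556
```

apply_moves([
  {"offset": [-0.01,-0.05,-0.03],"roll": 0},
  {"offset": [-0.02,-0.1,-0.06],"roll": 0},
  {"offset": [-0.027,-0.158,-0.08],"roll": 0},
  {"offset": [-0.027,-0.158,-0.12],"roll": 0},
  {"offset": [-0.027,-0.158,-0.15],"roll": 0},
])

```text
clock: 4.3
tcp_pos: [0.4995, -0.3581, 0.1995]
tool_rot: [-3.14, -0.0, 1.351]
ft_force: [-0.8, 0.6, -0.4]
opening: 0.0559
```

```bash
python3 - <<'E'
from cellfit import *
o=bot.get_obs();print(o['tcp_pos'],np.degrees(o['tool_rot']),o['opening'])
snap('wrist','w4'); 
fit('w4',(0.502,-0.357))
E
```

```text
[ 0.49948614 -0.35812005  0.1994744 ] [-1.79924197e+02 -1.22879887e-02  7.73879576e+01] 0.055925003948249695
w4 n 3720 mid [ 0.5024 -0.3575] rect 502.3 -357.9 120.1 33.9 yaw -12.18 len 0.119 wid [-0.0166  0.0161] z [0.0698 0.0724 0.0735]
```

View pics/w4.png

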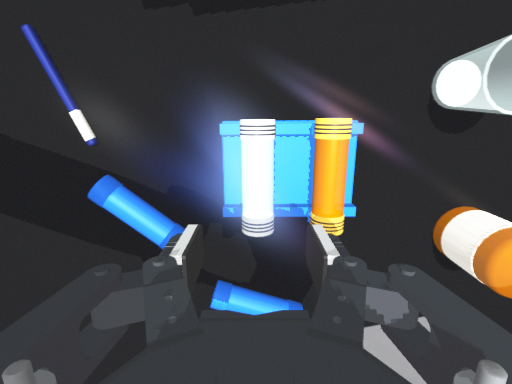

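The view shows the clear cell centred at (258,176) between the pads, and both fits agree: mid at (0.502,-0.358). I descend now.

apply_moves([
  {"offset": [0.003,0.0,-0.05],"roll": 0.4},
  {"offset": [0.003,0.0,-0.1],"roll": 0.4},
  {"offset": [0.003,0.0,-0.14],"roll": 0.4},
  {"offset": [0.003,0.0,-0.16],"roll": 0.4},
  {"offset": [0.003,0.0,-0.16],"roll": 0.4},
])

```text
clock: 4.97
tcp_pos: [0.5038, -0.3558, 0.0403]
tool_rot: [-3.139, -0.001, 1.361]
ft_force: [0.6, 0.2, 0.7]
opening: 0.0556
```

apply_moves([
  {"offset": [0,0,0],"roll": 0},
  {"offset": [0,0,0],"roll": 0},
  {"offset": [0,0,0],"roll": 0},
  {"offset": [0,0,0],"roll": 0},
], hand=1)

```text
clock: 5.48
tcp_pos: [0.5032, -0.3562, 0.0438]
tool_rot: [-3.139, 0.001, 1.363]
ft_force: [-9.6, 0.7, 6.4]
opening: 0.0322
```

apply_moves([
  {"offset": [0,0,0.01],"roll": 0},
  {"offset": [0,0,0.03],"roll": 0},
  {"offset": [0,0,0.07],"roll": 0},
  {"offset": [0,0,0.12],"roll": 0},
  {"offset": [0,0,0.16],"roll": 0},
])

```text
clock: 6.1
tcp_pos: [0.5063, -0.3563, 0.2058]
tool_rot: [3.137, 0.002, 1.363]
ft_force: [0.3, 0.1, -2.9]
opening: 0.0318
```

```bash
python3 - <<'E'
from h import *
o=bot.get_obs();print(o['tcp_pos'],np.degrees(o['tool_rot']),o['opening'],o['ft_force'])
snap('wrist','w5'); snap('side','s5')
z=load('w5');P=cloud(z)
for v in range(180,290,8): print(v,P[v,256].round(4))
im=load('s5')['im']; cv2.imwrite('pics/s5c.png',cv2.resize(im[100:230,180:400],None,fx=3.5,fy=3.5)[:,:,::-1])
E
```

```text
[ 0.50627158 -0.35626349  0.20582899] [1.79734740e+02 1.14222408e-01 7.80814988e+01] 0.031839982646406584 [ 0.33289352  0.1065209  -2.85281456]
180 [ 0.5147 -0.3192  0.2331]
188 [ 0.514  -0.3226  0.2333]
196 [ 0.5134 -0.3257  0.2346]
204 [ 0.5126 -0.3295  0.2335]
212 [ 0.5118 -0.3331  0.2336]
220 [ 0.5111 -0.3365  0.2341]
228 [ 0.5102 -0.3408  0.2327]
236 [ 0.5095 -0.3442  0.2334]
244 [ 0.5087 -0.3479  0.2338]
252 [ 0.5079 -0.3517  0.2339]
260 [ 0.507  -0.3562  0.2329]
268 [ 0.5062 -0.3602  0.2328]
276 [ 0.5053 -0.3642  0.233 ]
284 [ 0.5046 -0.3679  0.2338]
```

View pics/w5.png

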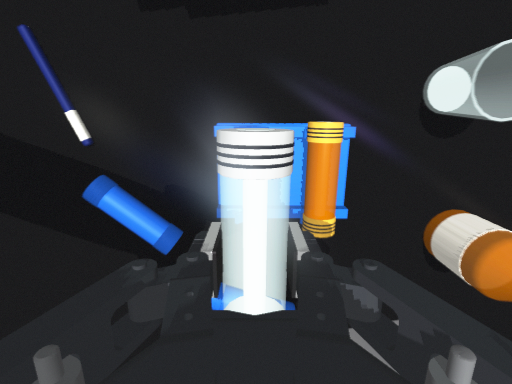

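View pics/s5c.png

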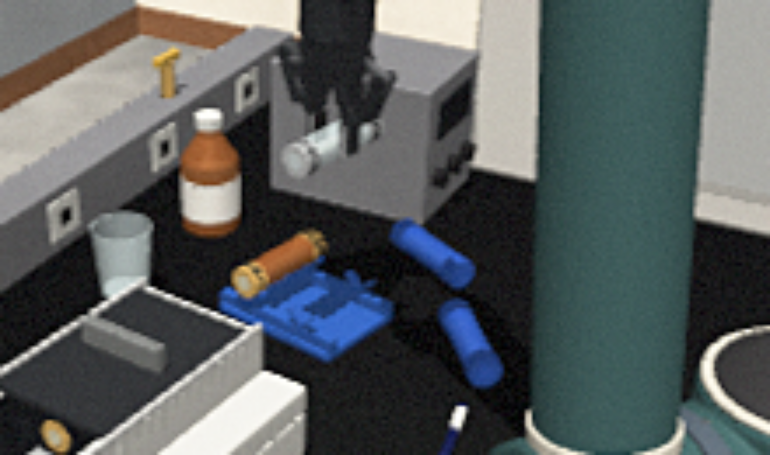

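The cell is held level, with its axis about 10.6 mm above the TCP. The amber cell is still in the rack. I carry it over to the chamber.

apply_moves([
  {"offset": [0.008,0.055,0.03],"roll": 1},
  {"offset": [0.015,0.11,0.05],"roll": 2},
  {"offset": [0.022,0.165,0.05],"roll": 3},
  {"offset": [0.029,0.22,0.05],"roll": 4},
  {"offset": [0.036,0.275,0.05],"roll": 5},
])

```text
clock: 6.82
tcp_pos: [0.5408, -0.0787, 0.251]
tool_rot: [3.141, -0.0, 1.45]
ft_force: [0.4, 0.3, -2.6]
opening: 0.0326
```

apply_moves([
  {"offset": [0.008,0.055,0.0],"roll": 0.6},
  {"offset": [0.015,0.11,0.0],"roll": 0.6},
  {"offset": [0.022,0.165,0.0],"roll": 0.6},
  {"offset": [0.029,0.22,0.0],"roll": 0.6},
  {"offset": [0.029,0.238,0.0],"roll": 0.6},
])

```text
clock: 7.45
tcp_pos: [0.5696, 0.1606, 0.2507]
tool_rot: [-3.141, -0.001, 1.464]
ft_force: [0.8, -0.3, -2.7]
opening: 0.032
```

apply_moves([
  {"offset": [0,0,0],"roll": 0},
  {"offset": [0,0,0],"roll": 0},
])

```text
clock: 7.7
tcp_pos: [0.5697, 0.1562, 0.2508]
tool_rot: [-3.141, 0.001, 1.46]
ft_force: [0.7, -1.9, -2.1]
opening: 0.0321
```

```bash
cat >> pol.py <<'E'
yawp=np.radians(-6.3); D=np.array([-np.sin(yawp),np.cos(yawp)]); N=np.array([D[1],-D[0]]); O=np.array([.5706,.147])
def pf(p): q=np.asarray(p)[...,:2]-O; return np.stack([q@N,q@D],-1)
E
python3 - <<'E'
from pol import *
o=bot.get_obs();print(o['tcp_pos'],np.degrees(o['tool_rot']),o['opening'],o['ft_force'],pf(o['tcp_pos']))
snap('wrist','w6')
z=load('w6');P=cloud(z)
for v in range(140,290,15): print(v,P[v,256].round(4))
E
```

```text
[0.56971051 0.15624277 0.25084613] [-1.79976549e+02  5.57901183e-02  8.36327033e+01] 0.032060442319449135 [ 0.73246313 -1.90929848 -2.09104912] [-0.00189837  0.00908934]
140 [0.5765 0.2105 0.2784]
155 [0.5758 0.2046 0.2798]
170 [0.5751 0.1985 0.2801]
185 [0.5744 0.1916 0.2777]
200 [0.5737 0.1851 0.2783]
215 [0.573  0.1788 0.2797]
230 [0.5722 0.1716 0.279 ]
245 [0.5714 0.1643 0.2788]
260 [0.5705 0.1566 0.2782]
275 [0.5697 0.1487 0.278 ]
```

View pics/w6.png

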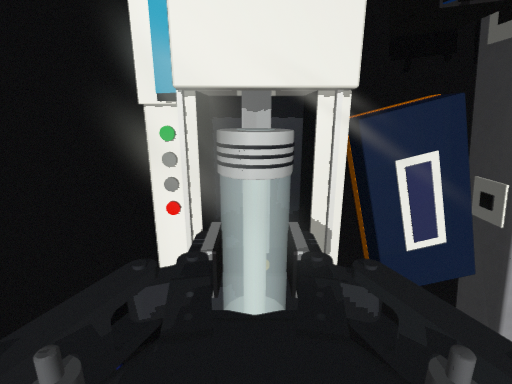

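The view shows the held cell at (255,140-310), lined up with the trough strip (242-271, 110). I check its alignment against the trough numerically in this same view.

```bash
python3 - <<'E'
from pol import *
z=load('w6');P=cloud(z);q=pf(P);ok=z['d']>0
m=ok&(P[...,2]>.262)&(P[...,2]<.29)&(abs(q[...,0])<.03)
ys=[];xs=[]
for a in np.arange(-.005,.066,.005):
    k=m&(q[...,1]>a)&(q[...,1]<=a+.005)
    if k.sum()>20:
        e=np.percentile(q[k][:,0],[2,98]); print('cell',round(a,3),(e*1000).round(1),round(e.mean()*1000,1)); ys.append(a);xs.append(e.mean())
print('yaw rel deg',np.degrees(np.polyfit(ys,xs,1)[0])*-1)
m=ok&(P[...,2]>.074)&(P[...,2]<.1)&(abs(q[...,0])<.03)
for a in np.arange(.05,.12,.01):
    k=m&(q[...,1]>a)&(q[...,1]<=a+.01)
    if k.sum()>20: e=np.percentile(q[k][:,0],[2,98]); print('trough',round(a,3),(e*1000).round(1),round(e.mean()*1000,1))
for t in('w2','w3'):
  z=load(t);P=cloud(z);q=pf(P);m=(P[...,2]>.074)&(P[...,2]<.1)&(abs(q[...,0])<.03)
  for a in np.arange(-.1,.1,.02):
    k=m&(q[...,1]>a)&(q[...,1]<=a+.01)
    if k.sum()>20: e=np.percentile(q[k][:,0],[2,98]); print(t,round(a,3),round(e.mean()*1000,1))
E
```

```text
cell -0.005 [-19.   15.3] -1.9
cell 0.0 [-19.1  15.5] -1.8
cell 0.005 [-18.9  15.4] -1.8
cell 0.01 [-19.4  23.9] 2.3
cell 0.015 [-28.8  26.5] -1.1
cell 0.02 [-17.4  13.8] -1.8
cell 0.025 [-17.2  13.6] -1.8
cell 0.03 [-17.   13.9] -1.5
cell 0.035 [-17.5  13.8] -1.9
cell 0.04 [-17.2  14.1] -1.6
cell 0.045 [-17.4  14.2] -1.6
cell 0.05 [-18.2  14.6] -1.8
cell 0.055 [-18.1  14.8] -1.6
cell 0.06 [-17.9  14.7] -1.6
cell 0.065 [-17.8  14.4] -1.7
yaw rel deg 0.5779803798244717
trough 0.06 [-15.   14.4] -0.3
trough 0.07 [-14.9  14.2] -0.3
trough 0.08 [-14.8  14.2] -0.3
trough 0.09 [-26.6  26.5] -0.0
w2 -0.08 -0.4
w2 -0.06 -0.0
w2 -0.04 -0.4
w2 -0.02 -0.2
w2 0.0 -0.4
w2 0.02 -0.1
w2 0.04 -0.2
w3 -0.1 0.1
w3 -0.08 -0.3
w3 -0.06 -0.0
w3 -0.04 -0.1
w3 -0.02 -0.1
w3 0.0 -0.2
w3 0.02 -0.4
w3 0.04 -0.2
w3 0.06 -0.2
w3 0.08 -0.2
```

apply_moves([
  {"offset": [0.0015,0,-0.04],"roll": 0},
  {"offset": [0.0015,0,-0.09],"roll": 0},
  {"offset": [0.0015,0,-0.13],"roll": 0},
  {"offset": [0.0015,0,-0.148],"roll": 0},
  {"offset": [0.0015,0,-0.148],"roll": 0},
])

```text
clock: 8.38
tcp_pos: [0.5707, 0.1563, 0.1021]
tool_rot: [-3.139, 0.001, 1.459]
ft_force: [-0.3, 0.6, -1.9]
opening: 0.032
```

apply_moves([
  {"offset": [0.0,0,0],"roll": 0},
  {"offset": [0.0,0,-0.003],"roll": 0},
  {"offset": [0.0,0,-0.003],"roll": 0},
])

```text
clock: 8.75
tcp_pos: [0.5721, 0.1576, 0.1012]
tool_rot: [3.14, -0.001, 1.46]
ft_force: [0.1, 1.1, -1.5]
opening: 0.032
```

apply_moves([
  {"offset": [0.0,0,-0.002],"roll": 0},
  {"offset": [0.0,0,-0.004],"roll": 0},
  {"offset": [0.0,0,-0.004],"roll": 0},
])

```text
clock: 9.12
tcp_pos: [0.5711, 0.1573, 0.0958]
tool_rot: [-3.141, 0.0, 1.46]
ft_force: [-0.1, 0.7, -2.8]
opening: 0.0321
```

apply_moves([
  {"offset": [0.0,0,-0.002],"roll": 0},
  {"offset": [0.0,0,-0.002],"roll": 0},
])

```text
clock: 9.38
tcp_pos: [0.5715, 0.1574, 0.0941]
tool_rot: [-3.142, 0.0, 1.46]
ft_force: [0.9, -0.0, -2.8]
opening: 0.032
```

apply_moves([
  {"offset": [0.0,0,-0.0015],"roll": 0},
  {"offset": [0.0,0,-0.0015],"roll": 0},
  {"offset": [0.0,0,-0.0015],"roll": 0},
])

```text
clock: 9.75
tcp_pos: [0.5717, 0.1574, 0.0938]
tool_rot: [3.141, -0.0, 1.46]
ft_force: [-3.1, -1.0, 5.0]
opening: 0.0318
```

apply_moves([
  {"offset": [0.0,0,-0.001],"roll": 0},
  {"offset": [0.0,0,-0.001],"roll": 0},
  {"offset": [0.0,0,-0.001],"roll": 0},
])

```text
clock: 10.12
tcp_pos: [0.5717, 0.1574, 0.0938]
tool_rot: [3.141, -0.0, 1.461]
ft_force: [-5.8, -2.6, 10.9]
opening: 0.0322
```

The cell is seated at the expected height. I open the jaws part way; fully open would hit the chamber walls.

apply_moves([
  {"offset": [0,0,0.001],"roll": 0},
  {"offset": [0,0,0.001],"roll": 0},
  {"offset": [0,0,0.001],"roll": 0},
], hand=-0.3)

```text
clock: 10.5
tcp_pos: [0.5715, 0.1574, 0.0924]
tool_rot: [-3.141, -0.0, 1.46]
ft_force: [0.5, -0.6, 0.4]
opening: 0.0554
```

apply_moves([
  {"offset": [0,0,0.03],"roll": 0},
  {"offset": [0,0,0.08],"roll": 0},
  {"offset": [-0.003,-0.03,0.13],"roll": 0},
  {"offset": [-0.006,-0.06,0.13],"roll": 0},
  {"offset": [-0.006,-0.06,0.13],"roll": 0},
])

```text
clock: 11.12
tcp_pos: [0.5658, 0.096, 0.2234]
tool_rot: [3.14, -0.0, 1.458]
ft_force: [-0.0, 0.4, 0.1]
opening: 0.0556
```

```bash
python3 - <<'E'
from pol import *
o=bot.get_obs();print(o['tcp_pos'],o['opening'],o['ft_force'],pf(o['tcp_pos']))
snap('wrist','w7')
z=load('w7');P=cloud(z);q=pf(P);ok=z['d']>0
m=ok&(P[...,2]>.108)&(P[...,2]<.128)&(abs(q[...,0])<.03)&(abs(q[...,1])<.09)
Q=q[m]; print('z',np.percentile(P[m][:,2],[50,95,99]),'y ends',np.percentile(Q[:,1],[.5,99.5]))
for a in np.arange(-.06,.08,.01):
    k=m&(q[...,1]>a)&(q[...,1]<=a+.01)
    if k.sum()>20: e=np.percentile(q[k][:,0],[2,98]); print(round(a,3),(e*1000).round(1),(e.mean()*1000).round(1),np.percentile(P[k][:,2],95).round(4))
E
```

```text
[0.56576061 0.09596538 0.22343004] 0.055639532121718176 [-0.0250336   0.37180471  0.05920175] [ 0.00079008 -0.05125747]
z [0.1197161  0.12244424 0.12313442] y ends [-0.05058354  0.06795085]
-0.06 [-17.5  14.9] -1.3 0.1223
-0.05 [-17.2  16.4] -0.4 0.123
-0.04 [-17.   16.3] -0.3 0.1227
-0.03 [-15.9  15.3] -0.3 0.122
-0.02 [-15.8  16.1] 0.2 0.122
-0.01 [-16.5  16. ] -0.3 0.1219
0.0 [-16.2  15.8] -0.2 0.122
0.01 [-16.   15.7] -0.1 0.1219
0.02 [-15.8  15.5] -0.1 0.1219
0.03 [-15.9  15.4] -0.3 0.1219
0.04 [-16.3  15.3] -0.5 0.1221
0.05 [-16.9  16. ] -0.5 0.1229
0.06 [-16.7  15.9] -0.4 0.123
```

View pics/w7.png

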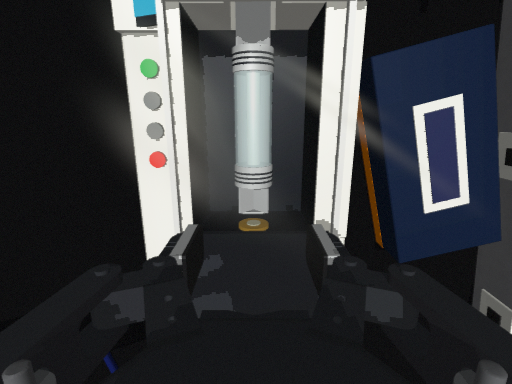

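The cell is seated: axis offset about -0.3 mm, top at 0.122-0.123 m, ends at y -0.051 and 0.068. I shut the fingers and go down behind its rear cap.

apply_moves([
  {"offset": [-0.0024,-0.0145,0],"roll": 0},
  {"offset": [-0.0024,-0.0145,0],"roll": 0},
  {"offset": [-0.0024,-0.0145,0],"roll": 0},
  {"offset": [-0.0024,-0.0145,-0.02],"roll": 0},
  {"offset": [-0.0024,-0.0145,-0.05],"roll": 0},
], hand=1)

```text
clock: 11.8
tcp_pos: [0.5637, 0.0833, 0.172]
tool_rot: [3.14, -0.0, 1.461]
ft_force: [0.0, -0.7, -0.4]
opening: -0.0002
```

```bash
python3 - <<'E'
from pol import *
o=bot.get_obs();print(o['tcp_pos'],o['opening'],o['ft_force'],pf(o['tcp_pos']))
snap('wrist','w8')
E
```

```text
[0.56367754 0.08325702 0.17200134] -0.00023886659224359085 [ 0.01380369 -0.65562801 -0.44481688] [ 0.00011414 -0.06411767]
```

View pics/w8.png

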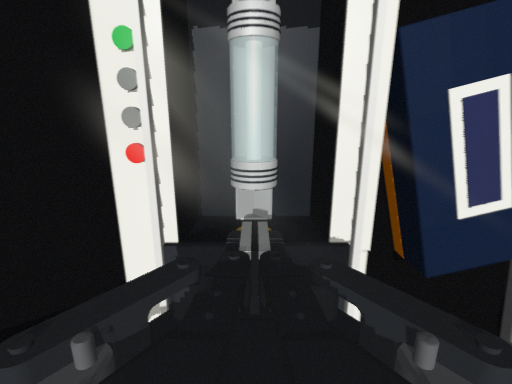

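The fingers are shut at (255,225), behind the rear cap (254,187) and centred on the trough. I go down.

apply_moves([
  {"offset": [-0.0,-0.002,-0.02],"roll": 0},
  {"offset": [0,-0.002,-0.04],"roll": 0},
  {"offset": [0,-0.002,-0.055],"roll": 0},
  {"offset": [0,-0.002,-0.065],"roll": 0},
  {"offset": [0,-0.002,-0.072],"roll": 0},
])

```text
clock: 12.48
tcp_pos: [0.5632, 0.0809, 0.1002]
tool_rot: [-3.142, -0.0, 1.46]
ft_force: [-0.8, 0.6, 0.3]
opening: -0.0001
```

apply_moves([
  {"offset": [0.0,0.0,0],"roll": 0},
  {"offset": [0,0.0,0],"roll": 0},
])

```text
clock: 12.72
tcp_pos: [0.5637, 0.0809, 0.1013]
tool_rot: [3.14, -0.0, 1.46]
ft_force: [0.9, -0.5, -0.4]
opening: -0.0003
```

apply_moves([
  {"offset": [0.0005,0.005,0],"roll": 0},
  {"offset": [0.0012,0.011,0],"roll": 0},
  {"offset": [0.002,0.018,0],"roll": 0},
  {"offset": [0.0028,0.025,0],"roll": 0},
  {"offset": [0.0035,0.032,0],"roll": 0},
])

```text
clock: 13.35
tcp_pos: [0.5671, 0.1126, 0.1014]
tool_rot: [3.14, 0.001, 1.461]
ft_force: [-0.9, -4.8, 3.1]
opening: 0.0002
```

apply_moves([
  {"offset": [0.0005,0.005,0],"roll": 0},
  {"offset": [0.0009,0.008,0],"roll": 0},
  {"offset": [0.0012,0.011,0],"roll": 0},
])

```text
clock: 13.72
tcp_pos: [0.5683, 0.1235, 0.1013]
tool_rot: [3.14, 0.001, 1.461]
ft_force: [-0.2, -6.7, 3.5]
opening: -0.0006
```

```bash
python3 - <<'E'
from pol import *
o=bot.get_obs();print(o['tcp_pos'],o['opening'],o['ft_force'],pf(o['tcp_pos']))
snap('wrist','w9')
E
```

```text
[0.56828546 0.12351762 0.10128494] -0.0005522769663561771 [-0.20725027 -6.67088639  3.5257707 ] [ 0.00027626 -0.02359455]
```

View pics/w9.png

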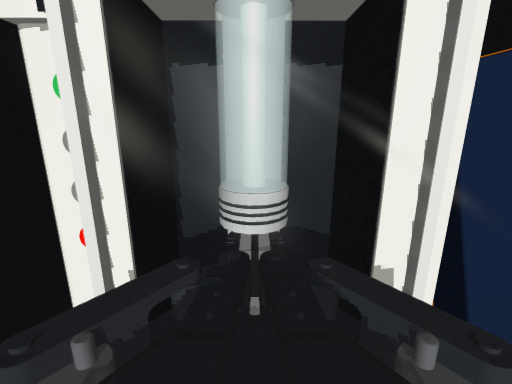

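The cell is sliding evenly, with its rear cap at (254,210) against the fingers and about 5-7 N of push. I go on in small steps and watch the force.

apply_moves([
  {"offset": [0.0003,0.003,0],"roll": 0},
  {"offset": [0.0006,0.006,0],"roll": 0},
  {"offset": [0.001,0.009,0],"roll": 0},
  {"offset": [0.0013,0.012,0],"roll": 0},
])

```text
clock: 14.28
tcp_pos: [0.5696, 0.1354, 0.1013]
tool_rot: [3.14, 0.001, 1.46]
ft_force: [-0.1, -6.3, 3.3]
opening: -0.0002
```

apply_moves([
  {"offset": [0.0001,0.001,0],"roll": 0},
  {"offset": [0.0002,0.002,0],"roll": 0},
])

```text
clock: 14.52
tcp_pos: [0.5698, 0.1374, 0.1013]
tool_rot: [3.14, 0.001, 1.461]
ft_force: [-0.4, -6.1, 3.8]
opening: -0.0001
```

apply_moves([
  {"offset": [0.0001,0.0008,0],"roll": 0},
  {"offset": [0.0002,0.0015,0],"roll": 0},
])

```text
clock: 14.78
tcp_pos: [0.57, 0.1388, 0.1013]
tool_rot: [3.14, 0.001, 1.461]
ft_force: [-0.2, -6.2, 3.8]
opening: -0.0001
```

apply_moves([
  {"offset": [0.0001,0.0006,0],"roll": 0},
  {"offset": [0.00015,0.0013,0],"roll": 0},
])

```text
clock: 15.02
tcp_pos: [0.5701, 0.1401, 0.1013]
tool_rot: [3.14, 0.001, 1.461]
ft_force: [-0.0, -6.2, 3.5]
opening: -0.0002
```

apply_moves([
  {"offset": [0.0001,0.0006,0],"roll": 0},
  {"offset": [0.00015,0.0013,0],"roll": 0},
])

```text
clock: 15.28
tcp_pos: [0.5703, 0.1414, 0.1013]
tool_rot: [3.14, 0.001, 1.46]
ft_force: [-0.4, -6.1, 4.7]
opening: -0.0001
```

apply_moves([
  {"offset": [0.0001,0.0006,0],"roll": 0},
  {"offset": [0.00015,0.0013,0],"roll": 0},
])

```text
clock: 15.52
tcp_pos: [0.5704, 0.1427, 0.1013]
tool_rot: [3.14, 0.001, 1.46]
ft_force: [0.3, -6.0, 4.1]
opening: 0.0003
```

apply_moves([
  {"offset": [0.0001,0.0006,0],"roll": 0},
  {"offset": [0.00015,0.0013,0],"roll": 0},
])

```text
clock: 15.78
tcp_pos: [0.5706, 0.144, 0.1013]
tool_rot: [3.14, 0.001, 1.46]
ft_force: [-0.2, -5.6, 4.5]
opening: 0.0002
```

apply_moves([
  {"offset": [0.0001,0.0006,0],"roll": 0},
  {"offset": [0.00015,0.0013,0],"roll": 0},
])

```text
clock: 16.02
tcp_pos: [0.5707, 0.1453, 0.1013]
tool_rot: [3.14, 0.001, 1.46]
ft_force: [-0.3, -6.7, 3.5]
opening: -0.0002
```

apply_moves([
  {"offset": [0.0001,0.0006,0],"roll": 0},
  {"offset": [0.00015,0.0013,0],"roll": 0},
])

```text
clock: 16.27
tcp_pos: [0.5709, 0.1466, 0.1013]
tool_rot: [3.141, 0.001, 1.461]
ft_force: [-0.9, -5.8, 3.7]
opening: 0.0001
```

apply_moves([
  {"offset": [0.0001,0.0006,0],"roll": 0},
  {"offset": [0.00015,0.0013,0],"roll": 0},
])

```text
clock: 16.52
tcp_pos: [0.571, 0.1479, 0.1013]
tool_rot: [3.14, 0.001, 1.46]
ft_force: [-1.3, -6.4, 3.8]
opening: 0.0004
```

apply_moves([
  {"offset": [0.0001,0.0006,0],"roll": 0},
  {"offset": [0.00015,0.0013,0],"roll": 0},
])

```text
clock: 16.77
tcp_pos: [0.5711, 0.1492, 0.1013]
tool_rot: [3.141, 0.001, 1.461]
ft_force: [-0.3, -5.9, 4.6]
opening: 0.0003
```

apply_moves([
  {"offset": [0.0001,0.0006,0],"roll": 0},
  {"offset": [0.00015,0.0013,0],"roll": 0},
])

```text
clock: 17.02
tcp_pos: [0.5713, 0.1505, 0.1013]
tool_rot: [3.141, 0.001, 1.46]
ft_force: [-0.2, -6.1, 4.0]
opening: -0.0001
```

apply_moves([
  {"offset": [0.0001,0.0006,0],"roll": 0},
  {"offset": [0.00015,0.0013,0],"roll": 0},
])

```text
clock: 17.27
tcp_pos: [0.5714, 0.1518, 0.1013]
tool_rot: [3.141, 0.001, 1.461]
ft_force: [-0.5, -5.9, 4.9]
opening: -0.0001
```

apply_moves([
  {"offset": [0.0001,0.0006,0],"roll": 0},
  {"offset": [0.00015,0.0013,0],"roll": 0},
])

```text
clock: 17.52
tcp_pos: [0.5716, 0.1531, 0.1013]
tool_rot: [3.141, 0.001, 1.461]
ft_force: [0.4, -5.8, 4.1]
opening: -0.0002
```

apply_moves([
  {"offset": [0.0001,0.0006,0],"roll": 0},
  {"offset": [0.00015,0.0013,0],"roll": 0},
])

```text
clock: 17.77
tcp_pos: [0.5717, 0.1544, 0.1013]
tool_rot: [3.141, 0.001, 1.461]
ft_force: [-0.7, -5.7, 4.3]
opening: 0.0003
```

apply_moves([
  {"offset": [0.0001,0.0006,0],"roll": 0},
  {"offset": [0.00015,0.0013,0],"roll": 0},
])

```text
clock: 18.02
tcp_pos: [0.5719, 0.1557, 0.1013]
tool_rot: [3.141, 0.001, 1.46]
ft_force: [-0.2, -7.0, 4.3]
opening: -0.0001
```

apply_moves([
  {"offset": [0.0001,0.0004,0],"roll": 0},
  {"offset": [0.0001,0.0008,0],"roll": 0},
])

```text
clock: 18.27
tcp_pos: [0.572, 0.1565, 0.1013]
tool_rot: [3.141, 0.001, 1.461]
ft_force: [-1.1, -6.6, 4.7]
opening: 0.0002
```

apply_moves([
  {"offset": [0.0001,0.0005,0],"roll": 0},
  {"offset": [0.0001,0.001,0],"roll": 0},
])

```text
clock: 18.52
tcp_pos: [0.5721, 0.1575, 0.1013]
tool_rot: [3.141, 0.001, 1.46]
ft_force: [-0.8, -6.4, 3.7]
opening: 0.0002
```

apply_moves([
  {"offset": [0.0001,0.0006,0],"roll": 0},
  {"offset": [0.00015,0.0013,0],"roll": 0},
])

```text
clock: 18.77
tcp_pos: [0.5722, 0.1588, 0.1013]
tool_rot: [3.141, 0.001, 1.46]
ft_force: [-0.5, -6.3, 4.1]
opening: 0.0002
```

apply_moves([
  {"offset": [0.0001,0.0006,0],"roll": 0},
  {"offset": [0.00015,0.0013,0],"roll": 0},
])

```text
clock: 19.02
tcp_pos: [0.5723, 0.16, 0.1013]
tool_rot: [3.141, 0.001, 1.46]
ft_force: [-0.2, -6.5, 5.0]
opening: 0.0001
```

```bash
python3 - <<'E'
from pol import *
snap('wrist','w10');snap('top','t10')
for t in('w10','t10'):
    z=load(t);P=cloud(z);q=pf(P);ok=z['d']>0
    m=ok&(P[...,2]>.11)&(P[...,2]<.128)&(abs(q[...,0])<.017)&(abs(q[...,1])<.12)
    if m.sum()>30:print(t,m.sum(),'y ends',np.percentile(q[m][:,1],[1,99]),np.percentile(P[m][:,2],[5,95]))
    m=ok&(P[...,2]>.14)&(P[...,2]<.153)&(abs(q[...,0])<.04)&(q[...,1]>.05)
    if m.sum()>30:print('hood',np.percentile(q[m][:,1],1))
E
```

```text
w10 11679 y ends [0.0192547  0.09602184] [0.11266864 0.12253398]
hood 0.0948667048899055
t10 84 y ends [0.00123713 0.0979216 ] [0.11205905 0.12525185]
hood 0.0951846763247415
```

View pics/w10.png

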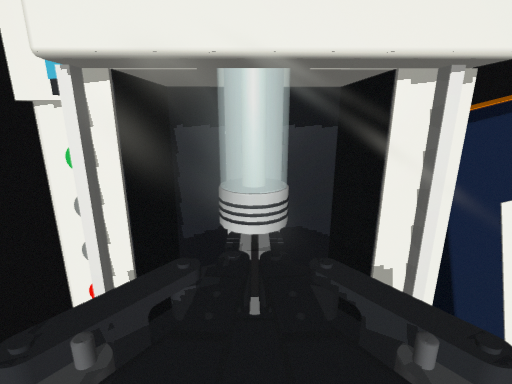

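The cell, with its rear cap at (254,210), shows about 75 mm outside the hood (edge at row 60). It has moved with the fingers and has not touched the stop yet, so I go on.

apply_moves([
  {"offset": [0.0001,0.0006,0],"roll": 0},
  {"offset": [0.00015,0.0012,0],"roll": 0},
])

```text
clock: 19.38
tcp_pos: [0.5725, 0.1612, 0.1013]
tool_rot: [3.141, 0.001, 1.461]
ft_force: [-0.0, -6.8, 4.1]
opening: 0.0001
```

apply_moves([
  {"offset": [0.0001,0.0005,0],"roll": 0},
  {"offset": [0.0001,0.001,0],"roll": 0},
])

```text
clock: 19.62
tcp_pos: [0.5726, 0.1622, 0.1013]
tool_rot: [3.141, 0.001, 1.461]
ft_force: [0.1, -5.9, 4.3]
opening: 0.0
```

apply_moves([
  {"offset": [0.0001,0.0006,0],"roll": 0},
  {"offset": [0.00015,0.0012,0],"roll": 0},
])

```text
clock: 19.88
tcp_pos: [0.5727, 0.1632, 0.1013]
tool_rot: [3.141, 0.002, 1.461]
ft_force: [-0.5, -7.0, 5.0]
opening: -0.0001
```

apply_moves([
  {"offset": [0.0,0.0003,0],"roll": 0},
  {"offset": [0.0,0.0005,0],"roll": 0},
])

```text
clock: 20.12
tcp_pos: [0.5727, 0.1633, 0.1013]
tool_rot: [3.141, 0.002, 1.461]
ft_force: [0.5, -8.5, 4.9]
opening: -0.0
```

apply_moves([
  {"offset": [0.0,0.0003,0],"roll": 0},
  {"offset": [0.0,0.0005,0],"roll": 0},
])

```text
clock: 20.38
tcp_pos: [0.5727, 0.1635, 0.1013]
tool_rot: [3.141, 0.003, 1.461]
ft_force: [0.9, -10.7, 4.7]
opening: 0.0001
```

The stop is felt: the force has risen about 4.5 N above the 6.2 N sliding baseline. I hold there.

apply_moves([
  {"offset": [0.0,0.0001,0],"roll": 0},
  {"offset": [0.0,0.0001,0],"roll": 0},
  {"offset": [0.0,0.0001,0],"roll": 0},
  {"offset": [0.0,0.0001,0],"roll": 0},
  {"offset": [0.0,0.0001,0],"roll": 0},
])

```text
clock: 21.0
tcp_pos: [0.5727, 0.1635, 0.1013]
tool_rot: [3.141, 0.003, 1.461]
ft_force: [-0.3, -9.6, 5.3]
opening: 0.0001
```

apply_moves([
  {"offset": [0.0,0.0,0],"roll": 0},
  {"offset": [0.0,0.0,0],"roll": 0},
])

```text
clock: 21.25
tcp_pos: [0.5727, 0.1635, 0.1013]
tool_rot: [3.141, 0.003, 1.461]
ft_force: [-0.0, -9.5, 5.4]
opening: 0.0001
```

apply_moves([
  {"offset": [-0.0002,-0.002,0],"roll": 0},
  {"offset": [-0.0009,-0.008,0],"roll": 0},
  {"offset": [-0.0018,-0.016,0.01],"roll": 0},
  {"offset": [-0.0018,-0.016,0.06],"roll": 0},
  {"offset": [-0.0018,-0.016,0.12],"roll": 0},
])

```text
clock: 21.88
tcp_pos: [0.5691, 0.1488, 0.2207]
tool_rot: [-3.138, 0.001, 1.46]
ft_force: [0.2, 1.1, 0.4]
opening: 0.0
```

apply_moves([
  {"offset": [-0.003,-0.03,0.0],"roll": 0},
  {"offset": [-0.003,-0.03,0],"roll": 0},
])

```text
clock: 22.12
tcp_pos: [0.5679, 0.118, 0.2224]
tool_rot: [3.139, -0.001, 1.458]
ft_force: [0.1, 0.8, 0.3]
opening: 0.0001
```

```bash
python3 - <<'E'
from pol import *
o=bot.get_obs();print(o['tcp_pos'],o['opening'],o['ft_force'],pf(o['tcp_pos']))
snap('wrist','w11')
for t in('w11',):
    z=load(t);P=cloud(z);q=pf(P);ok=z['d']>0
    m=ok&(P[...,2]>.11)&(P[...,2]<.128)&(abs(q[...,0])<.018)&(abs(q[...,1])<.12)
    print(t,m.sum(),'y ends',np.percentile(q[m][:,1],[1,99]),np.percentile(P[m][:,2],[5,95]),'x',np.percentile(q[m][:,0],[1,99]))
    m=ok&(P[...,2]>.14)&(P[...,2]<.153)&(abs(q[...,0])<.04)&(q[...,1]>.05)
    if m.sum()>30:print('hood',np.percentile(q[m][:,1],1))
E
```

```text
[0.56787509 0.11803777 0.22237929] 0.00014669579123248325 [0.08250422 0.75289014 0.30904646] [ 0.00046969 -0.02908634]
w11 3477 y ends [0.02726213 0.09731271] [0.11230052 0.12235477] x [-0.01605595  0.01566349]
hood 0.09471948310194958
```

View pics/w11.png

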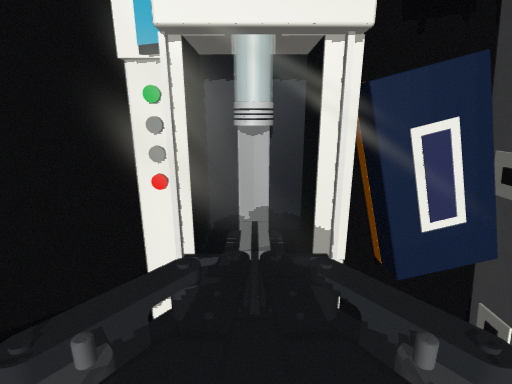

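The cell is in place: rear cap at (254,112), about 70 mm showing, which matches the finger travel. Now the lid.

apply_moves([
  {"offset": [-0.006,-0.055,0],"roll": 0},
  {"offset": [-0.012,-0.11,0],"roll": 0},
  {"offset": [-0.017,-0.165,0],"roll": 0},
  {"offset": [-0.019,-0.186,0],"roll": 0},
  {"offset": [-0.019,-0.186,0],"roll": 0},
])

```text
clock: 22.8
tcp_pos: [0.5479, -0.0676, 0.2196]
tool_rot: [-3.14, -0.001, 1.458]
ft_force: [-0.6, 0.2, 0.3]
opening: 0.0003
```

```bash
python3 - <<'E'
from pol import *
o=bot.get_obs();print(o['tcp_pos'],pf(o['tcp_pos']),pf([.552,-.0377]))
snap('wrist','w12')
z=load('w12');P=cloud(z);q=pf(P)
m=(z['d']>0)&(P[...,2]>.15)&(P[...,2]<.17)&(abs(q[...,0])<.06)&(q[...,1]<-.1)
print(m.sum(),np.percentile(q[m],[1,99],axis=0) if m.sum() else 0)
E
```

```text
[ 0.54788406 -0.06756647  0.21958632] [ 0.00096655 -0.21576341] [ 0.00178025 -0.18562565]
2431 [[-0.04152835 -0.19249939]
 [ 0.04477756 -0.17918741]]
```

View pics/w12.png

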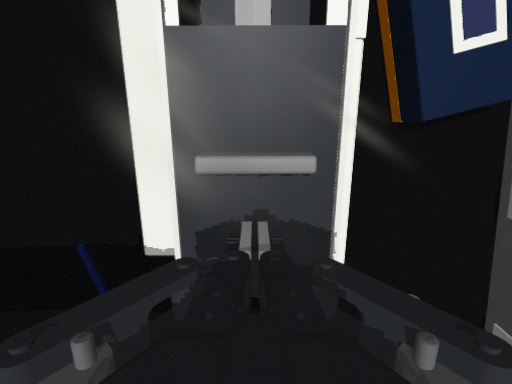

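The grip is at (255,163) and the shut fingers stand behind it at (255,235). I go down and push.

apply_moves([
  {"offset": [0,0,-0.03],"roll": 0},
  {"offset": [0,0,-0.055],"roll": 0},
  {"offset": [0,0,-0.07],"roll": 0},
  {"offset": [0,0,-0.07],"roll": 0},
])

```text
clock: 23.35
tcp_pos: [0.5475, -0.0657, 0.1491]
tool_rot: [-3.138, -0.0, 1.461]
ft_force: [-0.3, -0.3, 0.6]
opening: -0.0004
```

apply_moves([
  {"offset": [0.001,0.009,0],"roll": 0},
  {"offset": [0.002,0.018,0],"roll": 0},
  {"offset": [0.0035,0.032,0],"roll": 0},
  {"offset": [0.005,0.046,0],"roll": 0},
  {"offset": [0.0065,0.06,0],"roll": 0},
])

```text
clock: 23.98
tcp_pos: [0.5556, -0.0058, 0.1513]
tool_rot: [3.14, 0.0, 1.46]
ft_force: [1.1, -2.3, 1.3]
opening: 0.0001
```

apply_moves([
  {"offset": [0.0015,0.014,0],"roll": 0},
  {"offset": [0.003,0.028,0],"roll": 0},
  {"offset": [0.0045,0.042,0],"roll": 0},
  {"offset": [0.006,0.056,0],"roll": 0},
  {"offset": [0.0075,0.07,0],"roll": 0},
])

```text
clock: 24.6
tcp_pos: [0.5626, 0.064, 0.1506]
tool_rot: [3.142, 0.0, 1.46]
ft_force: [1.3, -2.7, 0.7]
opening: 0.0002
```

apply_moves([
  {"offset": [0.0013,0.012,0],"roll": 0},
  {"offset": [0.0026,0.024,0],"roll": 0},
  {"offset": [0.0038,0.035,0],"roll": 0},
  {"offset": [0.0046,0.042,0],"roll": 0},
  {"offset": [0.0052,0.047,0],"roll": 0},
])

```text
clock: 25.22
tcp_pos: [0.5676, 0.1106, 0.1505]
tool_rot: [-3.141, 0.0, 1.46]
ft_force: [0.7, -0.9, 0.6]
opening: -0.0004
```

apply_moves([
  {"offset": [0.0003,0.003,0],"roll": 0},
  {"offset": [0.0006,0.006,0],"roll": 0},
  {"offset": [0.0008,0.008,0],"roll": 0},
  {"offset": [0.001,0.01,0],"roll": 0},
])

```text
clock: 25.72
tcp_pos: [0.5686, 0.1201, 0.1506]
tool_rot: [-3.141, 0.0, 1.46]
ft_force: [1.3, -1.7, 0.1]
opening: 0.0003
```

apply_moves([
  {"offset": [0.0002,0.0015,0],"roll": 0},
  {"offset": [0.0003,0.003,0],"roll": 0},
  {"offset": [0.0003,0.003,0],"roll": 0},
])

```text
clock: 26.1
tcp_pos: [0.5689, 0.1233, 0.1506]
tool_rot: [-3.141, -0.0, 1.46]
ft_force: [0.3, -0.7, -0.7]
opening: 0.0001
```

apply_moves([
  {"offset": [0.0001,0.001,0],"roll": 0},
  {"offset": [0.0002,0.0015,0],"roll": 0},
])

```text
clock: 26.35
tcp_pos: [0.569, 0.1246, 0.1506]
tool_rot: [-3.141, 0.0, 1.46]
ft_force: [-0.2, -0.1, 0.3]
opening: 0.0001
```

apply_moves([
  {"offset": [0.0001,0.001,0],"roll": 0},
  {"offset": [0.0002,0.002,0],"roll": 0},
])

```text
clock: 26.6
tcp_pos: [0.5693, 0.1267, 0.1506]
tool_rot: [-3.141, 0.0, 1.46]
ft_force: [0.3, -2.0, -0.8]
opening: 0.0001
```

apply_moves([
  {"offset": [0.0001,0.001,0],"roll": 0},
  {"offset": [0.0002,0.0015,0],"roll": 0},
])

```text
clock: 26.85
tcp_pos: [0.5693, 0.1269, 0.1506]
tool_rot: [-3.141, 0.003, 1.461]
ft_force: [-0.8, -6.3, 1.2]
opening: -0.0001
```

apply_moves([
  {"offset": [0.0001,0.001,0],"roll": 0},
  {"offset": [0.0001,0.001,0],"roll": 0},
])

```text
clock: 27.1
tcp_pos: [0.5693, 0.1269, 0.1506]
tool_rot: [-3.141, 0.004, 1.461]
ft_force: [-1.7, -9.2, 2.7]
opening: -0.0002
```

apply_moves([
  {"offset": [-0.0003,-0.004,0],"roll": 0},
  {"offset": [-0.001,-0.012,0],"roll": 0},
  {"offset": [-0.002,-0.02,0.03],"roll": 0},
  {"offset": [-0.004,-0.04,0.08],"roll": 0},
  {"offset": [-0.007,-0.07,0.13],"roll": 0},
])

```text
clock: 27.72
tcp_pos: [0.5624, 0.0592, 0.2817]
tool_rot: [-3.141, -0.001, 1.462]
ft_force: [0.8, 0.9, 0.2]
opening: 0.0001
```

apply_moves([
  {"offset": [-0.003,-0.04,0.02],"roll": 0},
  {"offset": [-0.003,-0.04,0.02],"roll": 0},
])

```text
clock: 27.98
tcp_pos: [0.5611, 0.0172, 0.3039]
tool_rot: [3.136, -0.001, 1.457]
ft_force: [0.6, 0.9, -0.8]
opening: 0.0001
```

```bash
python3 - <<'E'
from pol import *
o=bot.get_obs();print(o['tcp_pos'],o['ft_force'],o['clock'])
snap('wrist','w13');snap('side','s13')
z=load('w13');P=cloud(z);q=pf(P)
m=(z['d']>0)&(P[...,2]>.155)&(P[...,2]<.17)&(abs(q[...,0])<.06)&(q[...,1]<.05)&(q[...,1]>-.1)
e=np.percentile(q[m],[1,99],axis=0);print('grip',e,e.mean(0))
# lid front edge vs hood
m=(z['d']>0)&(P[...,2]>.128)&(P[...,2]<.142)&(abs(q[...,0])<.03)&(z['im'].max(-1)<110); print('lid edge',np.percentile(q[m][:,1],[1,99.5]))
E
```

```text
[0.56105204 0.01719332 0.3038599 ] [ 0.55076926  0.9263675  -0.81615341] 27.975
grip [[-0.04178145 -0.01019096]
 [ 0.04499674  0.003391  ]] [ 0.00160765 -0.00339998]
lid edge [-0.09864873  0.04254655]
```

View pics/w13.png

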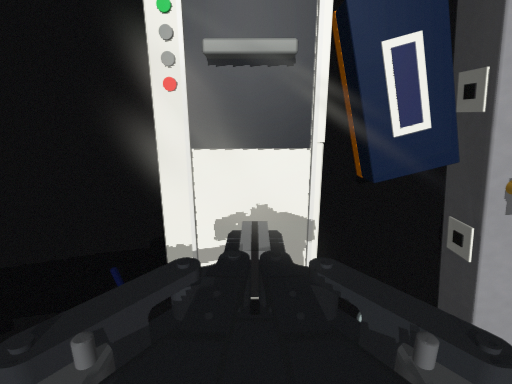

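View pics/s13.png

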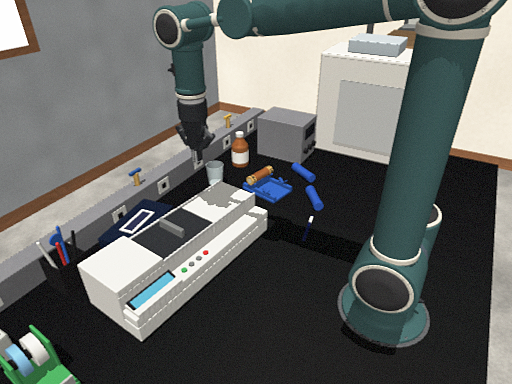

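In the wrist view the grip at (250,46) sits 3.4 mm to -y of the chamber's middle, so the lid is shut. In the side view the amber cell is still in the rack at (262,175), the bench things are undisturbed and the arm is clear.

```bash
python3 -c "
from workcell import close_job
print(close_job())"
```

```text
the job is handed in; nothing more can be done
None
```

The clear cell is in the trough bearing on the stop, the lid is shut, and the job was handed in at about 28 s on the robot's clock. No verdict is given.

- **Seating:** I laid the cell short of the stop, let go, and checked it. Its axis was within about 0.5 mm sideways of the trough's, and its cap tops were at 0.123 m, as they should be.
- **Pressing:** I pushed it in with shut fingers. The push force was steady at about 6.2 N while sliding, a little above the stated 1–5 N friction because the fingers also dragged on the cap. It rose to 9.5–10.7 N at the stop, so about 3.5–4.5 N on the stop. I held that for over 0.8 s.
- **After retreating:** about 70 mm of the cell showed outside the hood, within the expected 68–92 mm. I did not measure the force left on the stop after letting go. Bearing is inferred from the cell not having moved.
- **Lid:** I pushed it to its end, felt as a force rise to 9 N. The grip stood 3.4 mm to -y of the chamber's middle, against 3 mm expected when shut.
- **Other things:** in the last side view the amber cell and the bench things were in place, and the arm was clear.

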